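# Unstack the labware and lay out the bench

## Task

Set up the bench: take the two stacks of labware apart and set every piece upright in the middle of its own place - the red-capped vial on the white tile, the blue-lidded pot in the green tray, the magenta beaker on the stirrer's round plate, the white jar with the yellow cap on the balance pan, and the brown jar with the black cap on the cork mat. Set each one down gently, without dropping it or tipping it over.

Things in the scene. Friction and masses are not known exactly. Their poses are not given: they have to be found in the camera images.
- amber_jar: Wide dark-brown jar with a black flat cap and a paper band, one of the two jars at the bottom of the stacks. 62 mm tall; body 64 mm across up to 46 mm, cap 60 mm across above. About 180 g. Origin: centre of its underside, z up. Goes on the cork mat.
- white_jar: Wide white jar with a yellow flat cap and a paper band, the other bottom jar; same shape and sizes as the amber jar (62 mm tall, 64 mm body, 60 mm cap, about 180 g). Origin: centre of its underside, z up. Goes on the balance.
- blue_pot: Small white pot with a flat blue lid, a plain cylinder 44 mm across and 40 mm tall, about 60 g. Starts on the cap of one of the two jars (either one) and carries the vial on its lid. Origin: centre of its underside, z up. Goes in the green tray.
- beaker: Empty open magenta beaker, straight-sided, 44 mm across outside, 56 mm tall, wall 3 mm, about 50 g. Starts on the cap of the jar that the blue pot is not on. Origin: centre of its underside, z up. Goes on the stirrer.
- vial: Little white vial with a red cap, a plain cylinder 26 mm across and 42 mm tall, about 30 g. Starts on top of the blue pot. Origin: centre of its underside, z up. Goes on the white tile. (The taller stack, with the vial, reaches 144 mm; other equipment, up to 0.22 m, stands only along the back and sides of the bench.)
- stirrer: Fixed compact magnetic stirrer: white housing 130 mm (x) by 112 mm (y) with a round grey plate 96 mm across, whose flat top is 44 mm above the bench; black knob at its -x end. Origin: on the bench right under the centre of the round plate (housing from x = -75 to +55 mm); z up.
- balance: Fixed pocket balance: black housing 132 mm (x) by 104 mm (y), 18 mm tall, with a round steel pan 90 mm across, whose flat top is 24 mm above the bench; display at its -x end. Origin: on the bench right under the centre of the pan (housing from x = -80 to +52 mm); z up.
- cork_mat: Fixed round cork mat, 100 mm across, flat top 10 mm above the bench. Origin: centre of its underside; z up. (Not listed: a blue tube rack, 60 by 100 mm, 70 mm tall, at least 0.13 m centre to centre from every place and stack, and a marker, tweezers, stopper and loose cap up to 25 mm tall, lie among the places.)
- white_tile: Fixed square white ceramic tile with a narrow blue edge, 100 by 100 mm, flat top 8 mm above the bench. Origin: centre of its underside; z up.
- green_tray: Fixed square shallow green tray, 120 by 120 mm outside, walls 4 mm thick, rim 10 mm and inner floor 4 mm above the bench. Origin: centre of its underside; z up.

How it is judged:
At the end, for the whole second after the job is handed in: Vial on tile, blue pot in tray, beaker on stirrer plate, white jar on balance pan, brown jar on cork mat: each within 15 mm of the centre of its place, its underside within 5 mm of the surface, upright within 0.1 rad, released and at rest (below 0.02 m/s) (horizontal distance between vial and white_tile below 0.015 m and z of vial in the frame of white_tile between 0.003 and 0.013 m and angle between each of vial, blue_pot, beaker, white_jar, amber_jar's own z axis and vertical below 0.1 rad and linear speed of each of vial, blue_pot, beaker, white_jar, amber_jar below 0.02 m/s and contact force between each of vial, blue_pot, beaker, white_jar, amber_jar and the fingers below 0.1 N and horizontal distance between blue_pot and green_tray below 0.015 m and z of blue_pot in the frame of green_tray between -0.001 and 0.009 m and horizontal distance between beaker and stirrer below 0.015 m and z of beaker in the frame of stirrer between 0.039 and 0.049 m and horizontal distance between white_jar and balance below 0.015 m and z of white_jar in the frame of balance between 0.019 and 0.029 m and horizontal distance between amber_jar and cork_mat below 0.015 m and z of amber_jar in the frame of cork_mat between 0.005 and 0.015 m); the robot touches nothing.
It fails at once if the amber jar is tipped over (more than 0.7 rad), or dropped or thrown (faster than 0.7 m/s with no finger on it) (angle between amber_jar's own z axis and vertical above 0.7 rad or (linear speed of amber_jar above 0.7 m/s and contact force between amber_jar and the fingers below 0.05 N)).
It fails at once if the white jar is tipped over (more than 0.7 rad), or dropped or thrown (faster than 0.7 m/s with no finger on it) (angle between white_jar's own z axis and vertical above 0.7 rad or (linear speed of white_jar above 0.7 m/s and contact force between white_jar and the fingers below 0.05 N)).
It fails at once if the blue pot is tipped over (more than 0.7 rad), or dropped or thrown (faster than 0.7 m/s with no finger on it) (angle between blue_pot's own z axis and vertical above 0.7 rad or (linear speed of blue_pot above 0.7 m/s and contact force between blue_pot and the fingers below 0.05 N)).
It fails at once if the beaker is tipped over (more than 0.7 rad), or dropped or thrown (faster than 0.7 m/s with no finger on it) (angle between beaker's own z axis and vertical above 0.7 rad or (linear speed of beaker above 0.7 m/s and contact force between beaker and the fingers below 0.05 N)).
It fails at once if the vial is tipped over (more than 0.7 rad), or dropped or thrown (faster than 0.7 m/s with no finger on it) (angle between vial's own z axis and vertical above 0.7 rad or (linear speed of vial above 0.7 m/s and contact force between vial and the fingers below 0.05 N)).
It also fails if it takes over 144 s, if anything falls off the work surface, if the arm or the gripper's body presses on something with over 40 N, if the wrist force passes 120 N, or if a joint passes its speed limit or range.

## Robot

A 7-joint arm with a two-finger parallel gripper is mounted at the origin on the work surface. World frame = base frame: x ahead of the robot, y to its left, z up, the work surface at z = 0. Lengths are in m, angles in rad, forces in N, time in s.
With the tool pointing down it reaches from about 0.425 to 0.925 m from the base axis. Payload 6.8 kg.
Tool frame: the origin (TCP) lies between the finger pads; the fingertips stand 22 mm ahead of it and the grasp point (between the pads) lies 3 mm ahead of it; z points along the fingers, y is the line along which they close (so a half turn about z gives the same grasp; the last joint's range is limited). The gripper opens to 85 mm and grips with 20 to 120 N. Pads are 22 mm wide; open, the fingers measure 114 mm over their backs; the gripper's body (76 mm by 85 mm) begins 54 mm behind the grasp point. The pads swing forward as they close: fully open they stand 13 mm farther back than shut.
Start: joints at [-0.108, 0.477, 0.022, 1.555, -0.011, 1.109, -0.083], TCP at [0.675, 0, 0.253] pointing down, gripper open.
Joint ranges: [-2.96, 2.96], [-0.34, 2.1], [-1.41, 1.46], [0.24, 2.44], [-1.37, 4.51], [0.17, 1.92], [-2.96, 2.96]. Speed limits (rad/s): [2.39, 2.39, 3.14, 3.14, 3.14, 3.14, 3.14].

## Interface

Orientations are given as a unit quaternion [w, x, y, z].
In Python, from station import bot gives the robot as it stands.
- The arm moves only by the tool servo_tool, never from a script. Its argument "motion" is a list that holds one entry, the list of rows, each a list of 5 numbers: the opening, from 0 (shut) to 1 (fully open), then the shift along the world's x, y, z each as a share of 0.04 m, from -1 to 1, then the turn about the world's z as a share of 0.12 rad, from -1 to 1. A call has 1 to 20 rows; each row shifts and turns the commanded pose from where the row before left it; what a row does not reach is not made up. A row lasts 1/10 s, in which the tool goes at most 50 mm and 8.59 degrees, less where a joint would pass 70% of its speed; a pose out of reach is approached as far as the arm can. A call with a number of a shift or a turn outside -1 to 1 is refused whole. A call with a gripper value outside its range is refused whole. The fingers move at their own pace and stop on an object; "newtons" is the grip in N (left out, the last holds). Time passes only in rows, so rows that do not move let the fingers close. It gives the time, the measured TCP pose, the force, the opening and the grip force at its end, in the units of the state.
- bot.get_obs(): the state, without advancing time (a new reading comes with each control period).
- bot.read_camera(name): name is "scene" or "side" or "wrist"; returns (picture, depth): 480x640x3 uint8, red, green, blue; 480x640 float32, m along the optical axis (not along the pixel's ray), 0 where there is no reading.
- bot.get_calibration(name): a dict with "fovy" (degrees; the focal length in pixels is half the picture's height over the tangent of half this angle, whatever the lens; pixels are square), "cx", "cy" (the principal point, pixels), "view" (4x4, takes a point from world to camera coordinates). Camera axes: x right, y down, z forward; pixel columns grow to the right and rows downward; lengths in m; the calibration is good to about 2 mm. The wrist camera is an equidistant fisheye: a pixel r from the principal point sees the ray r / f radians off the axis. A picture is of the moment at which its call begins: read the wrist's pose just before it. get_calibration takes no time and is no camera call; for the wrist camera it gives the pose at the moment of the call.
- bot.hand_in(): hands the job in; it is judged then, once.
The state is a dict: "t": time; "q": joint angles; "joint_vel": joint speeds; "joint_torque": joint torques, N m; "eef_pos": TCP position; "tool_rot": TCP orientation; "contact_force": force on the tool from outside, world axes, zero at the start; "torque": the same for the moment, N m; "gripper_width": opening from 0.0 (shut) to 1.0 (fully open); "grasp_force": force on a finger pad.
Only numpy, scipy, OpenCV 4.12 (cv2) and the standard library are available. Lean on these libraries where they do the work, as an engineer would, in place of code of your own. Each camera call takes 0.05 s, during which the arm holds its last target. There are 200 camera calls.

## Working session

There is one attempt and no reset: what is moved stays moved. The work goes in short steps, Python scripts to look and compute and a tool call to move; the robot and the scene stay as the last step left them, time stands still between calls to the robot, and variables do not carry over. Pictures are saved under pics/ and viewed, at most 14 in all, crops included, and the job is handed in when it is done.

Besides the shell and the picture viewer there is one more tool, called after "Request:" as name(argument=value, ...) on one line, values as JSON. servo_tool: Moves the arm, as the interface text tells. Shift numbers are shares of 0.04 m and turn numbers shares of 0.12 rad, none past 1 either way. Its arguments: {"type":"object","properties":{"motion":{"type":"array"},"newtons":{"type":"number"}},"required":["motion"]}

```bash
mkdir -p pics; ls
cat > h.py <<'E'
import numpy as np, cv2
from station import bot
def snap(n,tag):
    c=bot.get_calibration(n); p,d=bot.read_camera(n)
    np.savez(f'{tag}.npz',p=p,d=d,view=c['view'],f=240/np.tan(np.radians(c['fovy']/2)),cx=c['cx'],cy=c['cy'])
    cv2.imwrite(f'pics/{tag}.png',p[:,:,::-1]); return p,d,c
E
python3 - <<'E'
from h import *
for n in('scene','side','wrist'):
    p,d,c=snap(n,n+'0'); print(n,c['fovy'],c['cx'],c['cy'],np.round(c['view'],3).tolist(),(d>0).mean())
print(bot.get_obs())
E
```

```text
pics
scene 46.12076670256928 324.42961473749756 240.9571651556301 [[0.395, 0.919, -0.0, -0.203], [0.583, -0.251, -0.773, -0.224], [-0.71, 0.305, -0.635, 1.652], [0.0, 0.0, 0.0, 1.0]] 0.9959016927083333
side 46.597547052008 324.04665122616615 243.55397845841847 [[-0.965, -0.263, -0.001, 0.509], [-0.198, 0.727, -0.658, 0.157], [0.174, -0.634, -0.753, 1.025], [0.0, 0.0, 0.0, 1.0]] 0.99609375
wrist 65.70646984690485 324.2962777625159 240.01165108357714 [[1.0, 0.001, -0.002, -0.674], [0.001, -0.964, 0.265, -0.035], [-0.002, -0.265, -0.964, 0.379], [0.0, 0.0, 0.0, 1.0]] 0.9829296875
{'t': 0.15, 'q': array([-0.10812605,  0.47762847,  0.02233848,  1.55622197, -0.01153977,
        1.10930818, -0.08311669]), 'joint_vel': array([-0.00150176, -0.00339751,  0.00149868, -0.00299438,  0.00013796,
       -0.00019802,  0.00098068]), 'joint_torque': array([ 1.55385478e-03, -5.96924365e+01,  1.60940632e+00, -2.81490952e+01,
        1.26662746e-02,  6.56643446e-03,  5.58682734e-05]), 'eef_pos': array([6.74567586e-01, 2.90091430e-05, 2.52537635e-01]), 'tool_rot': array([-4.86289572e-04,  7.07100691e-01,  7.07112505e-01, -5.30252725e-04]), 'contact_force': array([0.73789485, 0.10084467, 0.48811719]), 'torque': array([-0.00437643,  0.03413256,  0.10328571]), 'grasp_force': 0.0, 'gripper_width': 0.9962759348643482}
```

View images.

View pics/scene0.png

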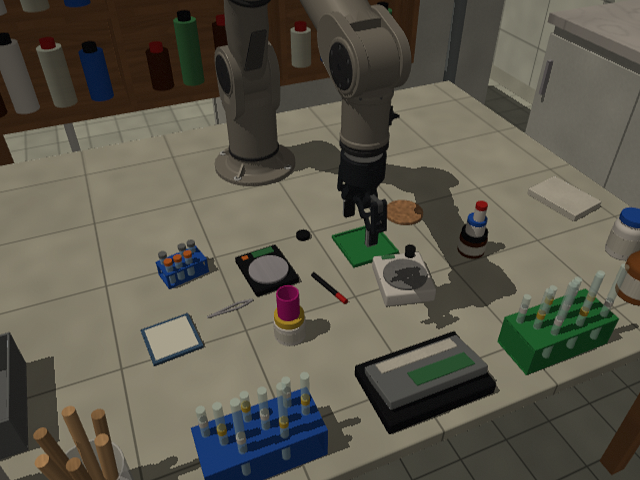

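View pics/side0.png

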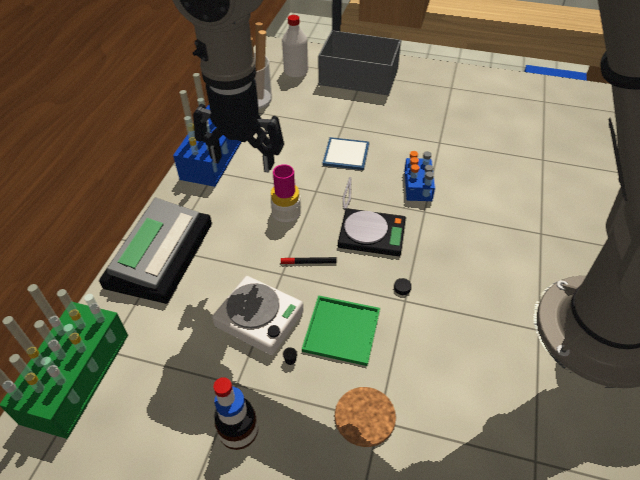

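View pics/wrist0.png

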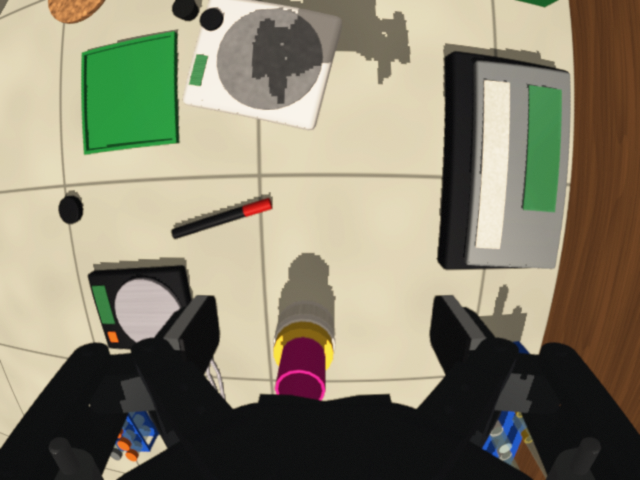

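```bash
cat >> h.py <<'E'
def load(tag):
    z=np.load(tag+'.npz'); return z
def rays(z,uv):
    R=z['view'][:3,:3];t=z['view'][:3,3]; uv=np.asarray(uv,float).reshape(-1,2)
    d=np.c_[(uv[:,0]-z['cx'])/z['f'],(uv[:,1]-z['cy'])/z['f'],np.ones(len(uv))]
    return -R.T@t, d@R     # origin, world dirs (unit along optical axis)
def onplane(z,uv,h):
    o,d=rays(z,uv); return (o+d*((h-o[2])/d[:,2])[:,None])[:,:2]
def tri(z1,u1,z2,u2):
    o1,d1=rays(z1,u1);o2,d2=rays(z2,u2);d1=d1[0];d2=d2[0]
    s=np.linalg.lstsq(np.c_[d1,-d2],o2-o1,rcond=None)[0]
    a,b=o1+s[0]*d1,o2+s[1]*d2; return (a+b)/2,np.linalg.norm(a-b)
def mask(z,roi,lo,hi):
    x,y,X,Y=roi; hsv=cv2.cvtColor(z['p'],cv2.COLOR_RGB2HSV); m=np.zeros((480,640),np.uint8)
    m[y:Y,x:X]=cv2.inRange(hsv[y:Y,x:X],lo,hi)
    m=cv2.morphologyEx(m,cv2.MORPH_CLOSE,np.ones((3,3)))
    n,l,s,c=cv2.connectedComponentsWithStats(m); 
    k=1+np.argmax(s[1:,4]); return (l==k).astype(np.uint8)
def cloud(z,m):
    v,u=np.nonzero(m); d=z['d'][v,u]; o,r=rays(z,np.c_[u,v]); return (o+r*d[:,None])[d>0]
E
python3 - <<'E'
from h import *
S,D=load('scene0'),load('side0')
red=((0,120,60),(6,255,255));red2=((170,120,60),(179,255,255))
T={ # name:(scene roi, side roi, lo, hi)
'cork':((380,195,430,230),(325,380,405,450),(5,80,60),(15,255,255)),
'tray':((325,215,405,270),(295,290,385,370),(55,120,50),(75,255,255)),
'tile':((135,310,210,368),(318,132,375,172),(0,0,120),(179,60,255)),
'pan':((240,245,300,292),(335,200,395,250),(0,0,90),(179,50,255)),
'plate':((380,255,430,292),(222,280,282,330),(0,0,20),(179,60,140)),
'yellow':((268,295,310,345),(265,175,305,215),(20,120,60),(32,255,255)),
'magenta':((270,280,305,325),(265,160,300,200),(140,100,40),(172,255,255)),
'redcap':((465,195,495,215),(210,375,240,397),*red),
'blue':((462,208,495,235),(208,385,250,418),(105,120,40),(125,255,255)),
'black':((455,225,492,250),(208,395,262,430),(0,0,0),(179,255,45)),
}
for n,(a,b,lo,hi) in T.items():
    ms=mask(S,a,lo,hi),mask(D,b,lo,hi); c=[]
    for z,m in zip((S,D),ms):
        M=cv2.moments(m,True); c.append((M['m10']/M['m00'],M['m01']/M['m00']))
    P,e=tri(S,c[0],D,c[1]); print(n,'tri',P.round(4),'err',round(e,4),[int(m.sum()) for m in ms])
    for z,m in zip((S,D),ms):
        q=cloud(z,m); zt=np.percentile(q[:,2],95); t=q[q[:,2]>zt-.006]
        (x,y),r=cv2.minEnclosingCircle(t[:,:2].astype(np.float32)); R=cv2.minAreaRect(t[:,:2].astype(np.float32))
        print('   ztop %.4f n%d circ %.4f %.4f r%.4f rect'%(zt,len(t),x,y,r),np.round(R[0],4),np.round(R[1],4),round(R[2],1))
E
```

```text
cork tri [0.3814 0.2795 0.0041] err 0.0019 [696, 2885]
   ztop 0.0146 n612 circ 0.3858 0.2774 r0.0504 rect [0.3869 0.2788] [0.0895 0.098 ] 62.7
   ztop 0.0131 n2759 circ 0.3823 0.2800 r0.0506 rect [0.3821 0.2799] [0.0977 0.0991] 13.1
tray tri [ 0.4591  0.1256 -0.0014] err 0.0037 [1340, 3807]
   ztop 0.0133 n514 circ 0.4805 0.1141 r0.0886 rect [0.4818 0.1267] [0.1622 0.1204] 1.2
   ztop 0.0106 n2017 circ 0.4594 0.1302 r0.0831 rect [0.4597 0.1292] [0.1196 0.122 ] 1.1
tile tri [ 0.572  -0.3605  0.0098] err 0.0047 [3621, 2064]
   ztop 0.0123 n1476 circ 0.5695 -0.3580 r0.0921 rect [ 0.5748 -0.3561] [0.1385 0.1388] 75.7
   ztop 0.0108 n1017 circ 0.5657 -0.3664 r0.0748 rect [ 0.5705 -0.3762] [0.1229 0.1287] 7.7
pan tri [ 0.4798 -0.1088  0.0454] err 0.0124 [1249, 2019]
   ztop 0.0285 n823 circ 0.4778 -0.1110 r0.0542 rect [ 0.4714 -0.1184] [0.0893 0.0913] 8.2
   ztop 0.0264 n1064 circ 0.4793 -0.1225 r0.0556 rect [ 0.4718 -0.1195] [0.0931 0.0936] 89.4
plate tri [0.626  0.1501 0.0417] err 0.0013 [1449, 2040]
   ztop 0.0481 n1065 circ 0.6217 0.1537 r0.0620 rect [0.621 0.147] [0.0999 0.1087] 58.7
[... 574 characters left out ...]
6.2
redcap tri [0.5832 0.3504 0.1388] err 0.0001 [105, 304]
   ztop 0.1477 n70 circ 0.5862 0.3518 r0.0160 rect [0.5839 0.351 ] [0.0236 0.0297] 31.2
   ztop 0.1459 n254 circ 0.5826 0.3511 r0.0139 rect [0.5819 0.3509] [0.0251 0.0252] 89.3
blue tri [0.5749 0.3517 0.0889] err 0.0008 [131, 428]
   ztop 0.1055 n77 circ 0.5811 0.3488 r0.0215 rect [0.5836 0.3458] [0.0409 0.0344] 38.6
   ztop 0.1043 n377 circ 0.5774 0.3516 r0.0227 rect [0.575  0.3538] [0.0424 0.0379] 45.4
black tri [0.5719 0.3542 0.0349] err 0.0041 [334, 491]
   ztop 0.0652 n101 circ 0.5775 0.3521 r0.0303 rect [0.5832 0.3465] [0.0583 0.0425] 48.5
   ztop 0.0645 n398 circ 0.5734 0.3554 r0.0298 rect [0.5697 0.3599] [0.0592 0.0465] 39.3
```

Run:
```python
from h import *
S,D=load('scene0'),load('side0')
T={'tile':((130,305,215,372),(315,130,378,175),(95,60,30),(125,255,255),.008),
'tray':((325,215,405,270),(295,290,385,370),(55,120,50),(75,255,255),.010),
'cork':((380,195,430,230),(325,380,405,450),(5,80,60),(15,255,255),.010),
'pan':((240,245,300,292),(342,206,390,244),(0,0,110),(179,50,255),.024),
'plate':((382,258,428,290),(222,280,282,328),(0,0,20),(179,60,140),.044)}
for n,(a,b,lo,hi,h) in T.items():
    for z,r in((S,a),(D,b)):
        m=mask(z,r,lo,hi); c=max(cv2.findContours(m,cv2.RETR_EXTERNAL,cv2.CHAIN_APPROX_NONE)[0],key=cv2.contourArea)
        w=onplane(z,cv2.convexHull(c).reshape(-1,2),h).astype(np.float32)
        R=cv2.minAreaRect(w);(x,y),rr=cv2.minEnclosingCircle(w)
        print(n,'rect',np.round(R[0],4),np.round(R[1],4),round(R[2],1),'circ %.4f %.4f r%.4f'%(x,y,rr))
```

```text
tile rect [ 0.5735 -0.3595] [0.1039 0.0998] 4.8 circ 0.5733 -0.3601 r0.0689
tile rect [ 0.5705 -0.3548] [0.0979 0.1058] 5.1 circ 0.5693 -0.3546 r0.0691
tray rect [0.4678 0.1258] [0.1322 0.1222] 1.1 circ 0.4651 0.1226 r0.0819
tray rect [0.4593 0.1309] [0.119  0.1246] 1.2 circ 0.4599 0.1315 r0.0847
cork rect [0.3872 0.2775] [0.0909 0.1041] 66.7 circ 0.3864 0.2756 r0.0538
cork rect [0.3825 0.2812] [0.0994 0.1002] 15.2 circ 0.3824 0.2812 r0.0511
pan rect [ 0.469  -0.1184] [0.0823 0.086 ] 14.8 circ 0.4677 -0.1189 r0.0443
pan rect [ 0.4699 -0.1261] [0.1021 0.1006] 15.2 circ 0.4734 -0.1369 r0.0631
plate rect [0.6248 0.146 ] [0.1035 0.0991] 66.7 circ 0.6204 0.1508 r0.0658
plate rect [0.6264 0.1465] [0.1018 0.0941] 15.2 circ 0.6288 0.1537 r0.0577
```

Request:
servo_tool(motion=[[[1, -0.2, 0.3, 0, 0], [1, -0.3, 0.6, 0, 0], [1, -0.3, 0.9, 0, 0], [1, -0.3, 0.9, 0, 0], [1, -0.3, 0.9, 0, 0], [1, -0.3, 0.9, 0, 0], [1, -0.3, 0.9, 0, 0], [1, -0.2, 0.9, 0, 0], [1, -0.1, 0.9, 0, 0], [1, 0, 0.8, 0, 0], [1, 0, 0.5, 0, 0], [1, 0, 0.25, 0, 0], [1, 0, 0, 0, 0], [1, 0, 0, 0, 0]]], newtons=25)

```text
t: 1.55
eef_pos: [0.5836, 0.3481, 0.2531]
tool_rot: [0.001, 0.708, 0.706, -0.0]
contact_force: [0.1, 0.4, -0.1]
gripper_width: 0.997
grasp_force: 0.0
```

Request:
servo_tool(motion=[[[0.7, 0, 0.07, -0.3, 0], [0.7, 0, 0, -0.6, 0], [0.6, 0, 0, -0.7, 0], [0.6, 0, 0, -0.7, 0], [0.6, 0, 0, -0.45, 0], [0.6, 0, 0, -0.2, 0], [0.6, 0, 0, -0.1, 0], [0.6, 0, 0, 0, 0]]])

```text
t: 2.35
eef_pos: [0.5833, 0.3524, 0.1314]
tool_rot: [0.0, 0.707, 0.707, 0.0]
contact_force: [0.5, -0.3, 0.6]
gripper_width: 0.601
grasp_force: 0.0
```

Run:
```python
from h import *
p,d,c=snap('wrist','w1'); snap('side','s1')
a=cv2.imread('pics/w1.png');b=cv2.imread('pics/s1.png')[300:480,130:330]
b=cv2.resize(b,None,fx=2.6,fy=2.6)
cv2.imwrite('pics/c1.png',np.hstack([cv2.resize(a,(280,210)),b[:468,:520][:210*2]if 0 else cv2.resize(b,(240,210))]))
print(bot.get_obs()['eef_pos'])
```

```text
[0.58367541 0.35298358 0.13239907]
```

View pics/c1.png

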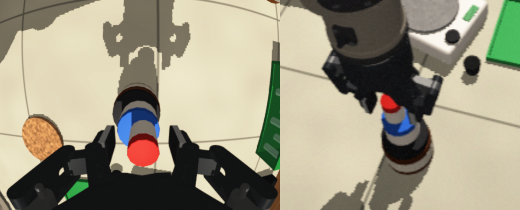

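The vial's red cap (at 143,150 in the left panel) sits centred between the pads. I'm closing the gripper.

Request:
servo_tool(motion=[[[0.3, 0, 0, 0, 0], [0.2, 0, 0, 0, 0], [0.2, 0, 0, 0, 0], [0.2, 0, 0, 0, 0], [0.1, 0, 0, 0, 0], [0.1, 0, 0, 0, 0], [0.1, 0, 0, 0, 0]]])

```text
t: 3.15
eef_pos: [0.5835, 0.3531, 0.1323]
tool_rot: [0.0, 0.707, 0.707, 0.001]
contact_force: [-1.3, -0.1, 5.7]
gripper_width: 0.297
grasp_force: 24.8
```

Request:
servo_tool(motion=[[[0.1, 0, 0, 0.1, 0], [0.1, 0, 0, 0.3, 0], [0.1, 0, 0, 0.6, 0], [0.1, 0, 0, 0.8, 0], [0.1, 0, -0.3, 0.6, 0], [0.1, 0, -0.6, 0.3, 0], [0.1, 0, -0.8, 0.1, 0], [0.1, -0.03, -0.9, 0, 0], [0.1, -0.03, -0.9, 0, 0], [0.1, -0.03, -0.9, 0, 0], [0.1, -0.03, -0.9, 0, 0], [0.1, -0.03, -0.9, 0, 0], [0.1, -0.03, -0.9, 0, 0], [0.1, -0.03, -0.9, 0, 0], [0.1, -0.03, -0.9, 0, 0], [0.1, -0.03, -0.9, 0, 0], [0.1, -0.03, -0.9, 0, 0], [0.1, 0, -0.9, 0, 0], [0.1, 0, -0.9, 0, 0], [0.1, 0, -0.9, 0, 0]]])

```text
t: 5.15
eef_pos: [0.5708, -0.1845, 0.2441]
tool_rot: [0.0, 0.707, 0.707, 0.0]
contact_force: [1.5, -0.2, -0.0]
gripper_width: 0.297
grasp_force: 24.6
```

Request:
servo_tool(motion=[[[0.1, 0, -0.9, 0, 0], [0.1, 0, -0.9, 0, 0], [0.1, 0, -0.7, 0, 0], [0.1, 0, -0.4, 0, 0], [0.1, 0, -0.2, 0, 0], [0.1, 0, -0.1, 0, 0], [0.1, 0, 0, 0, 0], [0.1, 0, 0, 0, 0]]])

```text
t: 5.95
eef_pos: [0.5715, -0.3095, 0.2433]
tool_rot: [-0.0, 0.706, 0.708, 0.0]
contact_force: [0.1, 1.1, -0.4]
gripper_width: 0.297
grasp_force: 24.6
```

Run:
```python
from h import *
p,d,c=snap('wrist','w2'); print(np.round(c['view'],3).tolist(),bot.get_obs()['eef_pos'])
```

```text
[[1.0, 0.003, -0.0, -0.57], [0.003, -0.964, 0.264, -0.332], [0.0, -0.264, -0.964, 0.287], [0.0, 0.0, 0.0, 1.0]] [ 0.57151978 -0.30953079  0.24334501]
```

View pics/w2.png

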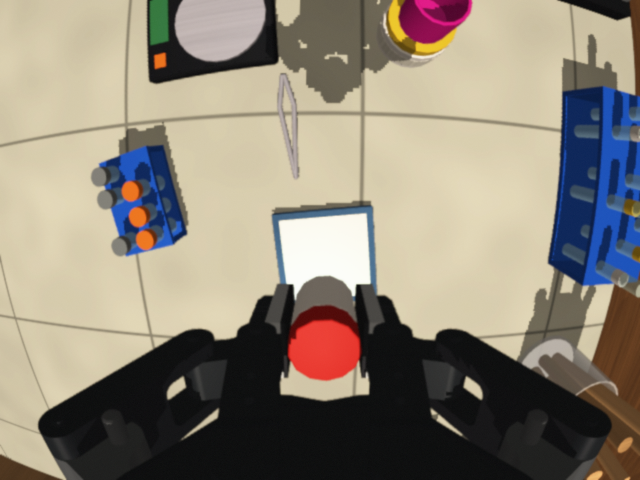

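The picture shows the vial held upright (cap at 325,345). The tile's near edge runs from (274,211) to (371,206), and the balance and beaker are visible at the top. Next I'll measure the tile from here.

```bash
cat >> h.py <<'E'
def fish(z,uv,h):
    uv=np.asarray(uv,float).reshape(-1,2); q=(uv-[z['cx'],z['cy']]); r=np.linalg.norm(q,axis=1)+1e-9; a=r/z['f']
    d=np.c_[q*(np.sin(a)/r)[:,None],np.cos(a)]@z['view'][:3,:3]; o=-z['view'][:3,:3].T@z['view'][:3,3]
    return (o+d*((h-o[2])/d[:,2])[:,None])[:,:2]
def wmask(z,roi,lo,hi,h):
    m=mask(z,roi,lo,hi); c=max(cv2.findContours(m,cv2.RETR_EXTERNAL,cv2.CHAIN_APPROX_NONE)[0],key=cv2.contourArea)
    return fish(z,c.reshape(-1,2),h).astype(np.float32)
def cent(w):
    R=cv2.minAreaRect(w);(x,y),r=cv2.minEnclosingCircle(w); return np.round([*R[0],*R[1],R[2],x,y,r],4).tolist()
E
python3 - <<'E'
from h import *
z=load('w2')
e=fish(z,[(274,211),(371,206)],.008); v=e[1]-e[0]; n=np.array([v[1],-v[0]])/np.linalg.norm(v)
print('edge',e,np.linalg.norm(v),'tile',e.mean(0)+.05*n)
print('pan',cent(wmask(z,(172,0,268,66),(0,0,110),(179,60,255),.024)))
w=wmask(z,(260,270,390,400),(0,120,60),(6,255,255),.243+.010); print('cap',cent(w))
E
```

```text
edge [[ 0.52194466 -0.31075088]
 [ 0.61689574 -0.30552736]] 0.09509464533939499 tile [ 0.57216668 -0.35806364]
pan [0.4697, -0.1319, 0.0636, 0.0897, 83.0745, 0.4712, -0.1192, 0.0452]
cap [0.5718, -0.3106, 0.0308, 0.026, 80.03, 0.5717, -0.3106, 0.0156]
```

Request:
servo_tool(motion=[[[0.1, 0, -0.2, -0.1, 0], [0.1, 0, -0.4, -0.3, 0], [0.1, 0, -0.4, -0.6, 0], [0.1, 0, -0.15, -0.8, 0], [0.1, 0, 0, -0.8, 0], [0.1, 0, 0, -0.8, 0], [0.1, 0, 0, -0.6, 0], [0.1, 0, 0, -0.4, 0], [0.1, 0, 0, -0.2, 0], [0.1, 0, 0, -0.1, 0], [0.1, 0, 0, 0, 0], [0.1, 0, 0, 0, 0]]])

```text
t: 7.2
eef_pos: [0.5717, -0.3577, 0.0565]
tool_rot: [0.001, 0.707, 0.707, 0.0]
contact_force: [-0.6, 0.2, 0.3]
gripper_width: 0.296
grasp_force: 24.6
```

Request:
servo_tool(motion=[[[0.1, 0, 0, -0.1, 0], [0.1, 0, 0, -0.1, 0], [0.1, 0, 0, -0.1, 0], [0.1, 0, 0, -0.05, 0], [0.1, 0, 0, -0.04, 0], [0.1, 0, 0, -0.03, 0], [0.1, 0, 0, 0, 0]]])

```text
t: 7.9
eef_pos: [0.571, -0.3572, 0.0385]
tool_rot: [0.0, 0.707, 0.707, 0.0]
contact_force: [0.7, 0.2, 0.5]
gripper_width: 0.297
grasp_force: 24.6
```

Request:
servo_tool(motion=[[[0.1, 0, 0, -0.03, 0], [0.1, 0, 0, 0, 0]]])

```text
t: 8.1
eef_pos: [0.5712, -0.3573, 0.0383]
tool_rot: [0.0, 0.707, 0.707, 0.0]
contact_force: [-2.3, 1.2, 6.2]
gripper_width: 0.297
grasp_force: 25.2
```

Request:
servo_tool(motion=[[[0.35, 0, 0, 0, 0], [0.45, 0, 0, 0, 0], [0.5, 0, 0, 0, 0], [0.5, 0, 0, 0.1, 0], [0.5, 0, 0, 0.3, 0], [0.5, 0, 0, 0.6, 0], [0.5, 0, 0, 0.9, 0], [0.5, 0, 0, 0.9, 0], [0.6, 0, 0.1, 0.8, 0], [0.7, 0.2, 0.4, 0.5, 0], [0.7, 0.4, 0.7, 0.3, 0], [0.7, 0.4, 0.8, 0, 0], [0.7, 0.4, 0.8, 0, 0], [0.7, 0.4, 0.7, 0, 0], [0.7, 0.2, 0.4, 0, 0], [0.7, 0, 0.2, 0, 0], [0.7, 0, 0.1, 0, 0], [0.7, 0, 0, 0, 0], [0.7, 0, 0, 0, 0]]])

```text
t: 10.0
eef_pos: [0.6501, -0.1913, 0.2134]
tool_rot: [0.0, 0.708, 0.706, -0.0]
contact_force: [-0.0, -0.6, 0.2]
gripper_width: 0.697
grasp_force: 0.0
```

Run:
```python
from h import *
p,d,c=snap('wrist','w3'); s=snap('scene','sc3')[0]; print(bot.get_obs()['eef_pos'])
z=load('w3'); 
a=cv2.imread('pics/w3.png');b=cv2.resize(cv2.imread('pics/sc3.png')[280:400,110:310],(500,300))
cv2.imwrite('pics/c3.png',np.vstack([cv2.resize(a,(400,300)),b[:, :400]]))
```

```text
[ 0.65040368 -0.19093981  0.21338855]
```

View pics/c3.png

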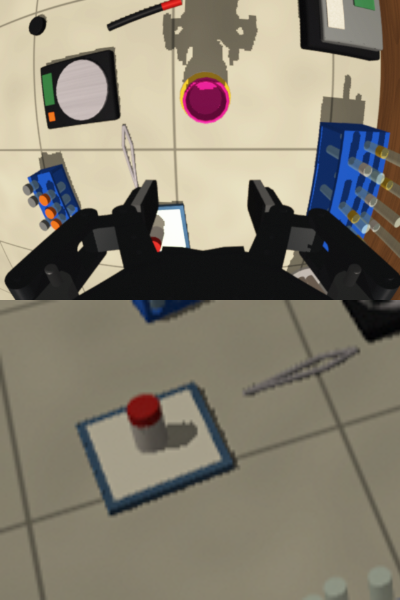

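The vial stands upright in the middle of the tile, and the beaker rim shows clearly from above at about (328,160) in the wrist picture. I'll measure the beaker and the pan.

Run:
```python
from h import *
z=load('w3')
print('rim',cent(wmask(z,(270,110,390,215),(140,100,40),(172,255,255),.118)))
print('pan',cent(wmask(z,(85,90,180,195),(0,0,110),(179,60,255),.024)))
S=load('sc3'); m=mask(S,(155,310,190,345),(0,120,40),(8,255,255)); q=cloud(S,m); t=q[q[:,2]>np.percentile(q[:,2],90)-.006]; print('vial',t[:,2].max(),cent(t[:,:2].astype(np.float32)))
```

```text
rim [0.6528, -0.1363, 0.0422, 0.0426, 10.2799, 0.6528, -0.1362, 0.0217]
pan [0.4715, -0.1186, 0.0896, 0.0892, 87.42, 0.4715, -0.1189, 0.0453]
vial 0.055295953620116745 [0.5715, -0.3604, 0.0232, 0.026, 76.311, 0.5713, -0.361, 0.0132]
```

Request:
servo_tool(motion=[[[0.75, 0.03, 0.3, 0, 0], [0.75, 0.02, 0.5, -0.1, 0], [0.75, 0, 0.4, -0.4, 0], [0.75, 0, 0.17, -0.7, 0], [0.75, 0, 0, -0.7, 0], [0.75, 0, 0, -0.5, 0], [0.75, 0, 0, -0.3, 0], [0.75, 0, 0, -0.1, 0], [0.75, 0, 0, 0, 0], [0.55, 0, 0, 0, 0], [0.45, 0, 0, 0, 0], [0.4, 0, 0, 0, 0], [0.4, 0, 0, 0, 0], [0.4, 0, 0, 0, 0]]])

```text
t: 11.5
eef_pos: [0.654, -0.1346, 0.1028]
tool_rot: [0.001, 0.707, 0.707, 0.001]
contact_force: [0.0, -0.1, 5.8]
gripper_width: 0.513
grasp_force: 26.0
```

Request:
servo_tool(motion=[[[0.4, 0, 0, 0.1, 0], [0.4, 0, 0, 0.3, 0], [0.4, 0, 0, 0.6, 0], [0.4, 0, 0, 0.6, 0], [0.4, 0, 0.2, 0.5, 0], [0.4, 0, 0.5, 0.3, 0], [0.4, -0.1, 0.8, 0.1, 0], [0.4, -0.1, 0.8, 0, 0], [0.4, -0.1, 0.8, 0, 0], [0.4, -0.1, 0.8, 0, 0], [0.4, -0.1, 0.6, 0, 0], [0.4, -0.1, 0.4, 0, 0], [0.4, -0.1, 0.2, 0, 0], [0.4, 0, 0.1, 0, 0], [0.4, 0, 0, 0, 0]]])

```text
t: 13.0
eef_pos: [0.6251, 0.0728, 0.2015]
tool_rot: [0.0, 0.707, 0.707, -0.0]
contact_force: [0.6, 0.4, -0.5]
gripper_width: 0.512
grasp_force: 25.6
```

Run:
```python
from h import *
p,d,c=snap('wrist','w4'); print(bot.get_obs()['eef_pos'])
```

```text
[0.62526455 0.07220318 0.20141209]
```

View pics/w4.png

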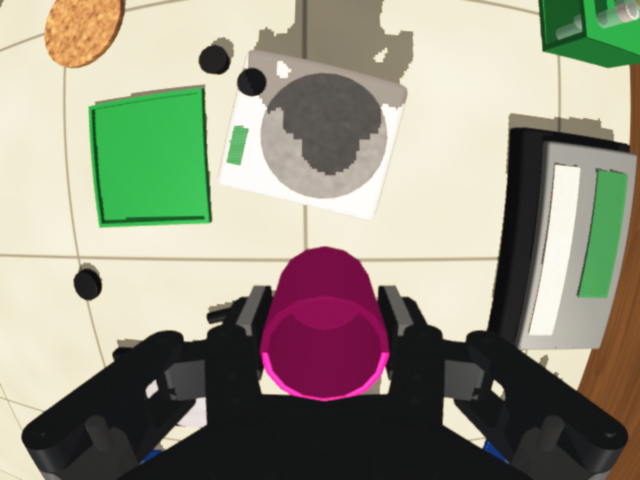

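The stirrer plate is fully visible, centred near (323,136) and about 125 px wide. The tray is at (150,160), and the beaker is held upright.

Run:
```python
from h import *
z=load('w4'); hs=cv2.cvtColor(z['p'],cv2.COLOR_RGB2HSV); print('V',[int(hs[v,u,2]) for v,u in((180,320),(150,320),(100,320),(80,390),(65,320),(190,370))])
for t in (130,150,165): print('plate',t,cent(wmask(z,(255,68,392,202),(0,0,20),(179,70,t),.044)))
P=fish(z,[(261,137),(386,135),(323,73),(322,198)],.044); print(P.round(4).tolist())
w=wmask(z,(85,80,215,230),(50,120,30),(80,255,255),.010); print('tray',cent(w))
print('beaker',cent(wmask(z,(255,240,395,402),(140,80,30),(175,255,255),.2014-.0408+.056)))
```

```text
V [188, 89, 91, 143, 167, 255]
plate 130 [0.6293, 0.1579, 0.0695, 0.0774, 36.5649, 0.6244, 0.1564, 0.0426]
plate 150 [0.6293, 0.1582, 0.07, 0.0783, 37.3118, 0.6242, 0.1561, 0.043]
plate 165 [0.6291, 0.1583, 0.0709, 0.0787, 37.3171, 0.6242, 0.1563, 0.0435]
[[0.5777, 0.143], [0.671, 0.1445], [0.624, 0.1908], [0.6232, 0.0963]]
tray [0.4625, 0.1286, 0.1211, 0.1189, 1.3293, 0.4619, 0.1284, 0.0835]
beaker [0.6269, 0.079, 0.0576, 0.0439, 76.1471, 0.6251, 0.0795, 0.0293]
```

Request:
servo_tool(motion=[[[0.4, 0, 0.2, 0, 0], [0.4, 0, 0.5, -0.1, 0], [0.4, 0, 0.6, -0.3, 0], [0.4, 0, 0.4, -0.5, 0], [0.4, 0, 0.14, -0.5, 0], [0.4, 0, 0, -0.5, 0], [0.4, 0, 0, -0.3, 0], [0.4, 0, 0, -0.2, 0], [0.4, 0, 0, -0.13, 0], [0.4, 0, 0, 0, 0], [0.4, 0, 0, 0, 0]]])

```text
t: 14.15
eef_pos: [0.6255, 0.1471, 0.1008]
tool_rot: [0.0, 0.707, 0.707, 0.0]
contact_force: [0.2, -0.1, 0.0]
gripper_width: 0.513
grasp_force: 25.6
```

Request:
servo_tool(motion=[[[0.4, 0, 0, -0.1, 0], [0.4, 0, 0, -0.1, 0], [0.4, 0, 0, -0.07, 0], [0.4, 0, 0, -0.05, 0], [0.4, 0, 0, -0.04, 0], [0.4, 0, 0, 0, 0]]])

```text
t: 14.75
eef_pos: [0.6249, 0.1472, 0.0854]
tool_rot: [-0.0, 0.707, 0.707, -0.0]
contact_force: [-0.3, 0.8, -0.6]
gripper_width: 0.509
grasp_force: 25.6
```

Request:
servo_tool(motion=[[[0.4, 0, 0, -0.03, 0], [0.4, 0, 0, -0.02, 0], [0.4, 0, 0, 0, 0]]])

```text
t: 15.05
eef_pos: [0.6252, 0.1472, 0.0847]
tool_rot: [0.0, 0.707, 0.707, 0.0]
contact_force: [-3.1, -0.9, 6.1]
gripper_width: 0.515
grasp_force: 26.1
```

Request:
servo_tool(motion=[[[0.6, 0, 0, 0, 0], [0.7, 0, 0, 0, 0], [0.75, 0, 0, 0, 0], [0.75, 0, 0, 0.1, 0], [0.75, 0, 0, 0.3, 0], [0.75, 0, 0, 0.6, 0], [0.75, 0, 0, 0.7, 0], [0.75, -0.1, 0.2, 0.6, 0], [0.75, -0.2, 0.5, 0.4, 0], [0.75, -0.3, 0.7, 0.2, 0], [0.75, -0.3, 0.8, 0, 0], [0.75, -0.25, 0.6, 0, 0], [0.75, 0, 0.4, 0, 0], [0.75, 0, 0.2, 0, 0], [0.75, 0, 0, 0, 0], [0.75, 0, 0, 0, 0]]])

```text
t: 16.65
eef_pos: [0.5799, 0.2815, 0.1996]
tool_rot: [0.001, 0.708, 0.706, -0.0]
contact_force: [0.1, -0.7, 0.1]
gripper_width: 0.753
grasp_force: 0.0
```

Run:
```python
from h import *
p,d,c=snap('wrist','w5'); snap('side','s5');print(bot.get_obs()['eef_pos'])
a=cv2.imread('pics/w5.png');b=cv2.imread('pics/s5.png')[190:450,180:400]
cv2.imwrite('pics/c5.png',np.hstack([cv2.resize(a,(480,360)),cv2.resize(b,(305,360))]))
z=load('w5')
print('lid',cent(wmask(z,(200,60,450,260),(105,120,40),(125,255,255),.102)))
print('cork',cent(wmask(z,(0,0,200,330),(5,80,60),(15,255,255),.010)))
```

```text
[0.57980373 0.28125009 0.19958706]
lid [0.5791, 0.3516, 0.0436, 0.0431, 89.8341, 0.579, 0.3513, 0.0223]
cork [0.3857, 0.2807, 0.1018, 0.0985, 39.1614, 0.3858, 0.2806, 0.0512]
```

View pics/c5.png

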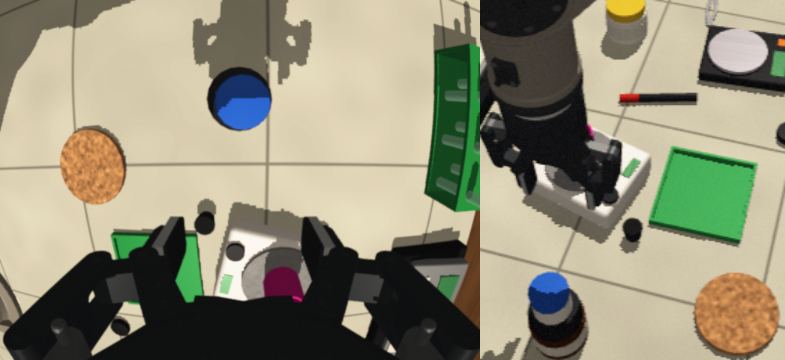

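The beaker stands on the plate. The blue lid is at (240,98) in the panel, which works out to (0.579, 0.3515), with the cork at (93,165).

Request:
servo_tool(motion=[[[0.75, 0, 0.3, 0, 0], [0.75, -0.02, 0.6, 0, 0], [0.75, 0, 0.5, -0.2, 0], [0.75, 0, 0.3, -0.5, 0], [0.75, 0, 0.04, -0.6, 0], [0.75, 0, 0, -0.6, 0], [0.75, 0, 0, -0.4, 0], [0.75, 0, 0, -0.25, 0], [0.75, 0, 0, -0.14, 0], [0.75, 0, 0, 0, 0], [0.6, 0, 0, 0, 0], [0.45, 0, 0, 0, 0], [0.4, 0, 0, 0, 0], [0.4, 0, 0, 0, 0], [0.4, 0, 0, 0, 0]]])

```text
t: 18.25
eef_pos: [0.5789, 0.3532, 0.0934]
tool_rot: [0.0, 0.707, 0.707, 0.001]
contact_force: [-0.4, -0.5, 6.0]
gripper_width: 0.503
grasp_force: 26.0
```

Request:
servo_tool(motion=[[[0.4, 0, 0, 0.1, 0], [0.4, 0, 0, 0.3, 0], [0.4, 0, 0, 0.5, 0], [0.4, -0.1, -0.2, 0.5, 0], [0.4, -0.3, -0.5, 0.4, 0], [0.4, -0.4, -0.7, 0.2, 0], [0.4, -0.4, -0.8, 0, 0], [0.4, -0.4, -0.8, 0, 0], [0.4, -0.4, -0.8, 0, 0], [0.4, -0.4, -0.7, -0.2, 0], [0.4, -0.3, -0.6, -0.4, 0], [0.4, -0.18, -0.4, -0.6, 0], [0.4, -0.05, -0.06, -0.6, 0], [0.4, 0, 0, -0.6, 0], [0.4, 0, 0, -0.4, 0], [0.4, 0, 0, -0.2, 0], [0.4, 0, 0, 0, 0], [0.4, 0, 0, 0, 0]]])

```text
t: 20.05
eef_pos: [0.4615, 0.1306, 0.0528]
tool_rot: [0.0, 0.707, 0.707, 0.0]
contact_force: [-0.4, -0.4, -0.5]
gripper_width: 0.508
grasp_force: 25.6
```

Run:
```python
from h import *
p,d,c=snap('wrist','w6'); z=load('w6'); print(bot.get_obs()['eef_pos'])
```

```text
[0.46168889 0.13067362 0.05299621]
```

View pics/w6.png

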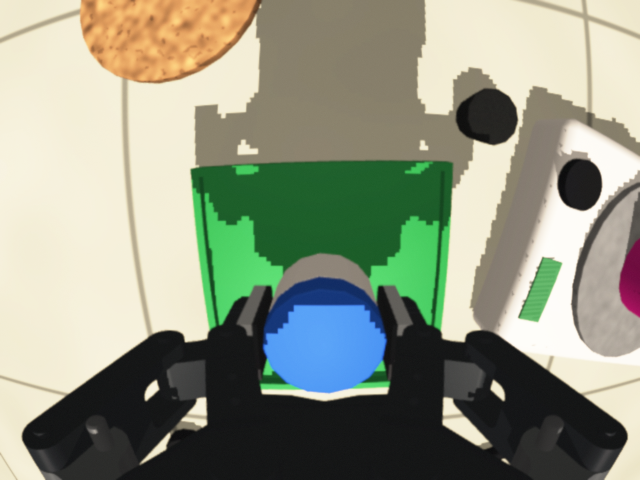

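The pot is centred over the tray, whose far edge runs from (192,170) to (452,162), with equal gaps on both sides. I'm lowering it.

Request:
servo_tool(motion=[[[0.4, 0, 0, -0.1, 0], [0.4, 0, 0, -0.12, 0], [0.4, 0, 0, -0.1, 0], [0.4, 0, 0, -0.06, 0], [0.4, 0, 0, -0.04, 0], [0.4, 0, 0, -0.02, 0], [0.4, 0, 0, 0, 0]]])

```text
t: 20.8
eef_pos: [0.4608, 0.1303, 0.0353]
tool_rot: [-0.0, 0.707, 0.707, -0.0]
contact_force: [-3.2, -1.9, 12.9]
gripper_width: 0.507
grasp_force: 26.9
```

Request:
servo_tool(motion=[[[0.6, 0, 0, 0, 0], [0.65, 0, 0, 0, 0], [0.65, 0, 0, 0, 0], [0.65, 0, 0, 0.1, 0], [0.65, 0, 0, 0.4, 0], [0.65, 0, 0, 0.7, 0], [0.7, 0, 0, 0.8, 0], [0.8, 0.2, 0.2, 0.8, 0], [1, 0.4, 0.5, 0.6, 0], [1, 0.6, 0.7, 0.4, 0], [1, 0.6, 0.8, 0.3, 0], [1, 0.5, 0.7, 0, 0], [1, 0.4, 0.5, 0, 0], [1, 0.18, 0.25, 0, 0], [1, 0, 0.1, 0, 0], [1, 0, 0, 0, 0], [1, 0, 0, 0, 0]]])

```text
t: 22.5
eef_pos: [0.5756, 0.279, 0.1984]
tool_rot: [0.0, 0.707, 0.707, -0.001]
contact_force: [1.2, -0.5, -1.0]
gripper_width: 1.0
grasp_force: 0.0
```

Run:
```python
from h import *
p,d,c=snap('wrist','w7'); snap('side','s7');print(bot.get_obs()['eef_pos'])
a=cv2.imread('pics/w7.png');b=cv2.imread('pics/s7.png')[190:450,180:400]
cv2.imwrite('pics/c7.png',np.hstack([cv2.resize(a,(480,360)),cv2.resize(b,(305,360))]))
z=load('w7')
print('cap',cent(wmask(z,(200,60,450,260),(0,0,0),(179,255,40),.062)))
print('cork',cent(wmask(z,(0,0,200,330),(5,80,60),(15,255,255),.010)))
D=load('s7'); m=mask(D,(205,385,265,440),(0,0,0),(179,255,45)); q=cloud(D,m); t=q[q[:,2]>np.percentile(q[:,2],90)-.006]; print('side cap',t[:,2].max(),cent(t[:,:2].astype(np.float32)))
```

```text
[0.57586956 0.27909883 0.19866876]
cap [0.5758, 0.3552, 0.0562, 0.057, 0.0009, 0.576, 0.355, 0.0292]
cork [0.3859, 0.28, 0.0993, 0.1, 80.6214, 0.3858, 0.2806, 0.0512]
side cap 0.0674138844302663 [0.5735, 0.3563, 0.0566, 0.059, 69.5884, 0.5738, 0.3554, 0.0302]
```

View pics/c7.png

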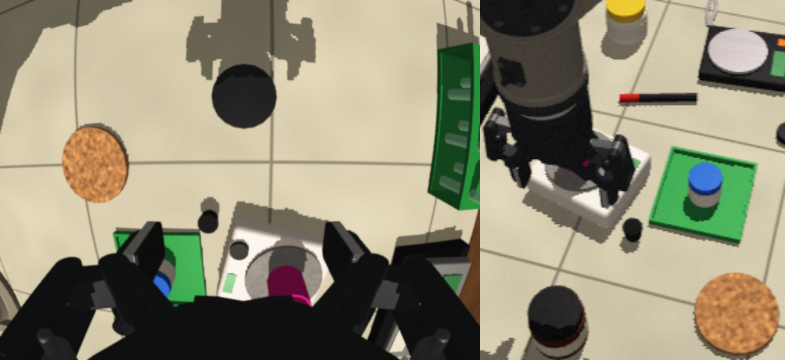

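The pot is in the tray, and the black cap is at (244,96) in the panel, which works out to (0.5757, 0.355). Next I'll grasp the brown jar.

Request:
servo_tool(motion=[[[1, 0, 0.3, 0, 0], [1, 0, 0.6, 0, 0], [1, 0, 0.6, -0.1, 0], [1, 0, 0.3, -0.4, 0], [1, 0, 0.08, -0.7, 0], [1, 0, 0, -0.8, 0], [1, 0, 0, -0.7, 0], [1, 0, 0, -0.6, 0], [1, 0, 0, -0.4, 0], [1, 0, 0, -0.3, 0], [1, 0, 0, -0.15, 0], [1, 0, 0, 0, 0], [1, 0, 0, 0, 0]]], newtons=35)

```text
t: 23.9
eef_pos: [0.5768, 0.356, 0.0334]
tool_rot: [0.0, 0.707, 0.707, 0.001]
contact_force: [-1.0, -0.2, 1.3]
gripper_width: 0.994
grasp_force: 0.0
```

Request:
servo_tool(motion=[[[0.85, 0, 0, 0, 0], [0.75, 0, 0, 0, 0], [0.65, 0, 0, 0, 0], [0.6, 0, 0, 0, 0], [0.6, 0, 0, 0, 0], [0.6, 0, 0, 0, 0]]])

```text
t: 24.5
eef_pos: [0.5766, 0.356, 0.0337]
tool_rot: [0.0, 0.707, 0.707, 0.001]
contact_force: [-1.7, 0.1, 6.1]
gripper_width: 0.738
grasp_force: 38.8
```

Request:
servo_tool(motion=[[[0.6, 0, 0, 0.1, 0], [0.6, 0, 0, 0.3, 0], [0.6, 0, 0, 0.5, 0], [0.6, -0.2, -0.1, 0.5, 0], [0.6, -0.4, -0.15, 0.4, 0], [0.6, -0.6, -0.25, 0.2, 0], [0.6, -0.7, -0.28, 0, 0], [0.6, -0.7, -0.28, 0, 0], [0.6, -0.7, -0.28, 0, 0], [0.6, -0.6, -0.25, -0.1, 0], [0.6, -0.5, -0.15, -0.3, 0], [0.6, -0.25, -0.1, -0.4, 0], [0.6, -0.1, -0.03, -0.4, 0], [0.6, 0, 0, -0.2, 0], [0.6, 0, 0, 0, 0], [0.6, 0, 0, 0, 0]]])

```text
t: 26.1
eef_pos: [0.387, 0.2812, 0.0571]
tool_rot: [0.0, 0.707, 0.707, 0.001]
contact_force: [0.3, -0.1, -3.4]
gripper_width: 0.738
grasp_force: 39.1
```

Request:
servo_tool(motion=[[[0.6, -0.02, 0, -0.1, 0], [0.6, 0, 0, -0.1, 0], [0.6, 0, 0, -0.07, 0], [0.6, 0, 0, -0.04, 0], [0.6, 0, 0, -0.03, 0], [0.6, 0, 0, 0, 0]]])

```text
t: 26.7
eef_pos: [0.3854, 0.2807, 0.0436]
tool_rot: [0.0, 0.707, 0.707, -0.0]
contact_force: [-1.9, -1.5, 10.3]
gripper_width: 0.74
grasp_force: 40.3
```

Request:
servo_tool(motion=[[[0.85, 0, 0, 0, 0], [1, 0, 0, 0, 0], [1, 0, 0, 0, 0], [1, 0, 0, 0.1, 0], [1, 0, 0, 0.4, 0], [1, 0, 0, 0.7, 0], [1, 0, 0, 0.8, 0], [1, 0.1, -0.2, 0.8, 0], [1, 0.25, -0.45, 0.7, 0], [1, 0.4, -0.75, 0.4, 0], [1, 0.48, -0.88, 0, 0], [1, 0.48, -0.88, 0, 0], [1, 0.48, -0.88, 0, 0], [1, 0.48, -0.88, 0, 0], [1, 0.48, -0.88, 0, 0], [1, 0.48, -0.88, 0, 0], [1, 0.48, -0.88, 0, 0], [1, 0.48, -0.88, 0, 0], [1, 0.48, -0.88, 0, 0], [1, 0.48, -0.88, 0, 0]]])

```text
t: 28.7
eef_pos: [0.6079, -0.1286, 0.1991]
tool_rot: [-0.0, 0.707, 0.707, 0.0]
contact_force: [1.2, 0.4, -1.1]
gripper_width: 1.001
grasp_force: 0.0
```

Request:
servo_tool(motion=[[[1, 0.48, -0.88, 0, 0], [1, 0.45, -0.8, 0, 0], [1, 0.35, -0.7, 0, 0], [1, 0.2, -0.4, 0, 0], [1, 0, -0.2, 0, 0], [1, 0, 0, 0, 0], [1, 0, 0, 0, 0]]])

```text
t: 29.4
eef_pos: [0.6663, -0.2451, 0.1988]
tool_rot: [-0.001, 0.707, 0.707, 0.0]
contact_force: [0.0, -0.1, 0.3]
gripper_width: 1.003
grasp_force: 0.0
```

Run:
```python
from h import *
p,d,c=snap('wrist','w8'); snap('side','s8');print(bot.get_obs()['eef_pos'])
a=cv2.imread('pics/w8.png');b=cv2.imread('pics/s8.png')[190:450,180:420]
cv2.imwrite('pics/c8.png',np.hstack([cv2.resize(a,(460,345)),cv2.resize(b,(318,345))]))
z=load('w8')
print('cap',cent(wmask(z,(200,60,450,260),(20,120,60),(32,255,255),.062)))
D=load('s8')
for n,r,lo,hi in(('amber',(320,360,410,450),(0,0,0),(179,255,45)),('pot',(330,300,370,350),(105,120,40),(125,255,255))):
    q=cloud(D,mask(D,r,lo,hi)); t=q[q[:,2]>np.percentile(q[:,2],90)-.006]; print(n,t[:,2].max(),cent(t[:,:2].astype(np.float32)))
```

```text
[ 0.66652402 -0.24461123  0.19900603]
cap [0.6527, -0.143, 0.0444, 0.0585, 89.1185, 0.6526, -0.1356, 0.03]
amber 0.07666142031995593 [0.3822, 0.28, 0.0567, 0.0605, 4.644, 0.3828, 0.2801, 0.0305]
pot 0.04840474741483347 [0.4592, 0.1293, 0.0392, 0.044, 13.4059, 0.4584, 0.1286, 0.0226]
```

View pics/c8.png

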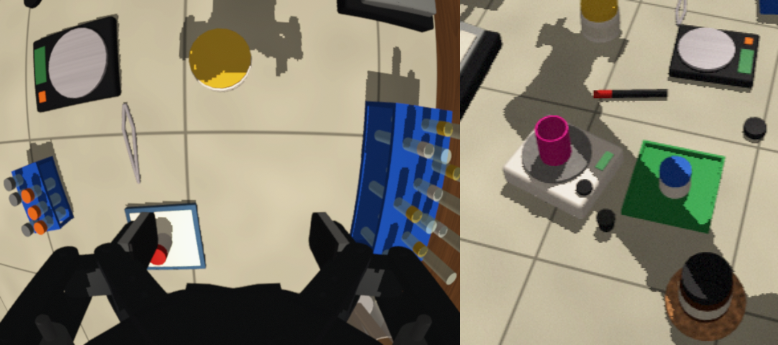

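All the placed pieces stand upright, and the yellow cap at (220,58) in the panel works out to (0.6526, -0.1356). Now the last jar.

Request:
servo_tool(motion=[[[1, -0.1, 0.3, 0, 0], [1, -0.14, 0.7, 0, 0], [1, -0.1, 0.8, 0, 0], [1, 0, 0.6, -0.1, 0], [1, 0, 0.25, -0.4, 0], [1, 0, 0.06, -0.7, 0], [1, 0, 0, -0.8, 0], [1, 0, 0, -0.7, 0], [1, 0, 0, -0.6, 0], [1, 0, 0, -0.4, 0], [1, 0, 0, -0.3, 0], [1, 0, 0, -0.14, 0], [1, 0, 0, 0, 0], [1, 0, 0, 0, 0]]])

```text
t: 30.9
eef_pos: [0.6537, -0.1381, 0.0343]
tool_rot: [0.001, 0.707, 0.707, 0.0]
contact_force: [-0.3, -0.2, -0.2]
gripper_width: 0.996
grasp_force: 0.0
```

Request:
servo_tool(motion=[[[0.85, 0, 0, 0, 0], [0.75, 0, 0, 0, 0], [0.65, 0, 0, 0, 0], [0.6, 0, 0, 0, 0], [0.6, 0, 0, 0, 0], [0.6, 0, 0, 0, 0]]])

```text
t: 31.5
eef_pos: [0.6534, -0.1382, 0.0344]
tool_rot: [0.0, 0.707, 0.707, 0.0]
contact_force: [-1.8, 0.6, 6.0]
gripper_width: 0.737
grasp_force: 38.6
```

Request:
servo_tool(motion=[[[0.6, 0, 0, 0.1, 0], [0.6, 0, 0, 0.3, 0], [0.6, 0, 0, 0.5, 0], [0.6, -0.2, 0, 0.5, 0], [0.6, -0.4, 0.06, 0.4, 0], [0.6, -0.6, 0.1, 0.2, 0], [0.6, -0.7, 0.1, 0, 0], [0.6, -0.7, 0.1, 0, 0], [0.6, -0.7, 0.06, 0, 0], [0.6, -0.6, 0, 0, 0], [0.6, -0.4, 0, -0.1, 0], [0.6, -0.2, 0, -0.3, 0], [0.6, -0.05, 0, -0.4, 0], [0.6, 0, 0, -0.26, 0], [0.6, 0, 0, 0, 0], [0.6, 0, 0, 0, 0]]])

```text
t: 33.1
eef_pos: [0.4715, -0.1213, 0.0712]
tool_rot: [0.0, 0.707, 0.707, 0.0]
contact_force: [1.0, 0.0, -2.6]
gripper_width: 0.739
grasp_force: 39.2
```

Request:
servo_tool(motion=[[[0.6, 0, 0, -0.1, 0], [0.6, 0, 0, -0.1, 0], [0.6, 0, 0, -0.06, 0], [0.6, 0, 0, -0.04, 0], [0.6, 0, 0, -0.02, 0], [0.6, 0, 0, 0, 0]]])

```text
t: 33.7
eef_pos: [0.4709, -0.1211, 0.0583]
tool_rot: [-0.0, 0.707, 0.707, 0.0]
contact_force: [-1.9, -0.5, 2.9]
gripper_width: 0.739
grasp_force: 39.5
```

Request:
servo_tool(motion=[[[0.6, 0, 0, -0.02, 0], [0.6, 0, 0, 0, 0], [0.85, 0, 0, 0, 0], [1, 0, 0, 0, 0], [1, 0, 0, 0, 0], [1, 0, 0, 0.1, 0], [1, 0, 0, 0.4, 0], [1, 0, 0, 0.7, 0], [1, 0, 0, 0.8, 0], [1, 0, 0, 0.8, 0], [1, 0.3, 0.1, 0.7, 0], [1, 0.5, 0.1, 0.5, 0], [1, 0.7, 0, 0.3, 0], [1, 0.7, 0, 0, 0], [1, 0.7, 0, 0, 0], [1, 0.5, 0, 0, 0], [1, 0.3, 0, 0, 0], [1, 0, 0, 0, 0], [1, 0, 0, 0, 0]]])

```text
t: 35.6
eef_pos: [0.6181, -0.1134, 0.229]
tool_rot: [-0.0, 0.707, 0.707, -0.0]
contact_force: [-0.5, 0.2, 0.1]
gripper_width: 0.999
grasp_force: 0.0
```

Run:
```python
from h import *
snap('scene','s9');snap('side','d9');print(bot.get_obs()['eef_pos'])
a=cv2.imread('pics/s9.png')[180:400,120:460];b=cv2.imread('pics/d9.png')[120:450,200:430]
cv2.imwrite('pics/c9.png',np.hstack([cv2.resize(a,(500,324)),cv2.resize(b,(226,324))]))
D=load('d9')
for n,r,lo,hi in(('white',(335,180,400,250),(20,120,60),(32,255,255)),('beaker',(230,250,290,330),(140,80,30),(175,255,255)),('vial',(330,120,370,165),(0,120,40),(8,255,255)),('pot',(330,300,370,350),(105,120,40),(125,255,255)),('amber',(320,360,410,450),(0,0,0),(179,255,45))):
    q=cloud(D,mask(D,r,lo,hi)); t=q[q[:,2]>np.percentile(q[:,2],90)-.006]; print(n,t[:,2].max(),cent(t[:,:2].astype(np.float32)))
```

```text
[ 0.6178984  -0.11347411  0.22931192]
white 0.09058924458810846 [0.4681, -0.1168, 0.0562, 0.0615, 12.5329, 0.4674, -0.1179, 0.0318]
beaker 0.10417992803476961 [0.6227, 0.1466, 0.0424, 0.0435, 57.7068, 0.6225, 0.1464, 0.0235]
vial 0.05301585442573653 [0.568, -0.3585, 0.0213, 0.0269, 14.3736, 0.568, -0.359, 0.0144]
pot 0.048242057126886895 [0.4591, 0.1297, 0.0393, 0.0434, 13.3656, 0.4586, 0.1301, 0.0224]
amber 0.07795091874883142 [0.384, 0.2806, 0.0567, 0.0597, 44.1666, 0.3835, 0.2805, 0.0302]
```

View pics/c9.png

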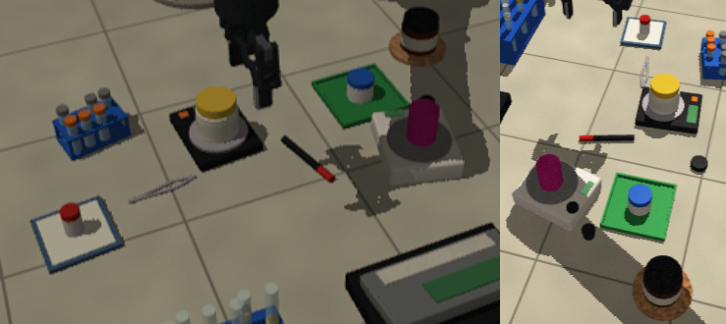

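All five pieces stand upright and centred within a few millimetres, and the gripper is clear of everything. I'm handing in.

```bash
python3 -c "
from station import bot
print(bot.hand_in())"
```

```text
the job is handed in; nothing more can be done
None
```

The job is handed in: by my last camera check, the vial, pot, beaker and both jars each stood upright within a few millimetres of the centre of its place, with the gripper clear, at about 36 s of the 144 s allowed; the hand-in call returned no verdict.

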